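# Take the clamp cap of unknown thread hand off a flat-wheel sharpener

### The arm

A 7-joint arm with a two-finger parallel gripper is mounted at the origin on the work surface. World frame = base frame: x ahead of the robot, y to its left, z up, the work surface at z = 0. Lengths are in mm, angles in degrees, forces in N, time in s.
With the tool pointing down it reaches from about 400 to 900 mm from the base axis. Payload 5.6 kg.
Tool frame: the origin (TCP) lies at the very end of the fingers, on their centre line; the grasp point (between the pads) lies 19 mm behind it; z points along the fingers, y is the line along which they close (so a half turn about z gives the same grasp; the last joint's range is limited). The gripper opens to 92 mm and grips with 3 to 60 N. Pads are 20 mm wide; open, the fingers measure 128 mm over their backs; the gripper's body (75 mm by 189 mm) begins 69 mm behind the grasp point.
Start: joints at [64.229, 26.786, -0.665, 91.828, 0.344, 61.387, -3.226], TCP at [257.148, -596.979, 214.592] pointing down, gripper open.
Joint ranges: [-144.91, 144.91], [-17.63, 115.5], [-89.93, 88.59], [15.96, 139.68], [-74.01, 254.01], [8.47, 105.57], [-167.45, 167.45]. Speed limits (degrees/s): [147.25, 147.25, 180, 180, 180, 180, 180].

### API

Orientations are given as [roll, pitch, yaw] about the fixed x, y, z axes, in that order (R = Rz(yaw) Ry(pitch) Rx(roll)).
In Python, from workcell import robot, gripper_to, readout, cams, spot_in gives the robot as it stands. Calls block until the motion is done:
- robot.move_pose(position, orientation): joint-space move of the TCP to a pose.
- robot.move_l(position, rotation=None, velocity=150, max_force=None): straight line of the TCP; rotation=None keeps the orientation; velocity is the mean speed in mm/s. With max_force (N) it stops when the force on the tool has changed by that much, and returns True; else False.
- robot.goto_joints(angles): joint-space move.
- gripper_to(opening, f_grip=None): opening from 0.0 (shut) to 1.0 (fully open); f_grip is the grip in N (None keeps the last); returns when the fingers have stopped.
- robot.pause(seconds).
- robot.ik(position, orientation): joint angles nearest the present ones, or None.
- readout.get_state(): the state.
- cams.get_image(name): name is "side" or "top" or "wrist"; returns a dict with "pixels" (384x512x3 uint8, red, green, blue), "fx", "fy", "cx", "cy" (pixels), "dist_coeffs" ([k1, k2, p1, p2, k3] as OpenCV has them; the pictures are not rectified), "R" (3x3) and "t" (3): a world point X has camera coordinates R X + t. Camera axes: x right, y down, z forward; pixel columns grow to the right and rows downward; lengths in mm; the calibration is good to about 2 mm. A picture is of the moment at which its call begins. There is no depth.
A pose or a line that the arm cannot do raises robot.Unreachable and nothing moves.
- robot.finish_job(): hands the job in; it is judged then, once.
Trained networks look in the newest picture that a camera, given by its name, has taken for a name from the list of things; names that differ only in an ending like _2 or _b are one class to them, and where a whole thing is asked for, a point or a joint stands for the part that bears it (a point fixed in the world has none). Each returns a list of dicts, best first, with "confidence" (0 to 1); they miss things now and then, are a little off and sometimes report something else, mostly with a low value. They report only what shows in the picture. A call takes as long as a camera call.
- spot_in(label, camera): "location" ([x, y, z] in mm, in the coordinates of the camera as it stood for that picture, good to about 4 mm: the middle of the surface that is visible of it).
The state is a dict: "time_s": time; "q": joint angles; "dq": joint speeds; "joint_efforts": joint torques, N m; "eef_pos": TCP position; "ee_rot": TCP orientation; "contact_force": force on the tool from outside, world axes, zero at the start; "ft_torque": the same for the moment, N m; "opening": opening from 0.0 (shut) to 1.0 (fully open); "finger_force": force on a finger pad.
Only numpy, scipy, OpenCV 4.12 (cv2) and the standard library are available. Lean on these libraries where they do the work, as an engineer would, in place of code of your own. Each camera call takes 0.05 s, during which the arm holds its last target. There are 200 camera calls.

### The job

The grindstone on the flat-wheel sharpener is due for changing. First take the steel lock rod from its sloping wooden rest and stand it upright in the socket on the sharpener, all the way down, and let go of it. Then unscrew the winged clamp cap from the middle of the stone - nobody knows whether this one has a right-hand or a reverse thread, so try both ways and do not force it where it stops dead - lift it clear off the spindle and finish still holding it level in the gripper, well above the stone, with the rod still standing in its socket and the jar and honing stone left where they are.

Things in the scene. Friction and masses are not known exactly. Their poses are not given: they have to be found in the camera images.
- sharpener: Fixed bench machine with a blue housing 300 x 220 mm, metal deck 60 mm high. Origin: centre of its underside; x along the 300 mm side, z up. On the deck, at x = -30 mm, y = 0, lies a flat round grey grindstone (150 mm across, top at z = 90 mm) clamped by the cap; at x = +115 mm, y = 0 stands the rod socket.
- socket_mouth (a point): Centre of the mouth of the rod socket, a short upright steel tube on the deck: inside diameter 20 mm, outside 30 mm, mouth 110 mm above the bench, inner floor 45 mm below the mouth.
- spindle_seat (a point): Centre of the flange under the cap, on the spindle axis, 94 mm above the bench; the stub inside is 21 mm tall. Turned the right way the cap moves easily (under 0.3 N m), without rising, and lifts straight off once turned 60 to 120 degrees (a quarter turn); turned the wrong way it meets a hard stop within about 10 degrees (twist over 0.5 N m).
- rod: Loose steel lock rod, diameter 14 mm, length 150 mm, 0.1 to 0.2 kg. Origin: centre of its foot; z runs along the rod to its top. At the start it lies in the groove of the rest with its top leaning 40 degrees (0.70 rad) from vertical, towards the rest's -x; its upper 68 mm stick out free beyond the rest.
- rod_top (a point): Centre of the rod's top end (150 mm from its foot).
- rest: Fixed sloping wooden rest for the rod, base 150 x 70 mm; the inclined groove is 46 mm wide overall. Origin: on the bench, under the middle of the leaning rod: the rod's foot is at x = +50 mm, z = 45 mm; z up, the rod leans towards its -x.
- cap: Loose aluminium clamp cap, 70 mm across, 28 mm high, with a wing (bar) on top 50 mm long (along its x), 14 mm wide (y), 33 mm tall; 61 mm high in all; 0.17 to 0.33 kg. Origin: centre of its underside; z up. It starts seated on the flange, wing about along the sharpener's x. Either way may open it (bayonet thread, clockwise or anticlockwise); this changes from start to start and cannot be seen.
- wing (a point): Point on the cap's axis in the wing, 50 mm above the cap's underside and 22 mm above the shoulder: where to grip it, fingers on either side across the 14 mm width.
- jar: Bystander: glass jar with metal lid, 66 mm across, 80 mm high. Origin: centre of its underside.
- hone: Bystander: grey honing stone block 180 x 60 x 25 mm. Origin: centre of its underside.

How it is judged:
By the outcome, as a careful person would: the job done as asked, in the order asked, and still so for the second after the job is handed in, while the arm keeps its last pose, push and grip.
It also fails if it takes over 64 s, if anything falls off the work surface, if the arm or the gripper's body presses on something with over 40 N, if the wrist force passes 120 N, or if a joint passes its speed limit or range.

## Working session

There is one attempt and no reset: what is moved stays moved. The work goes in short steps, each a Python script; the robot and the scene stay as the last script left them, time stands still between calls to the robot, and variables do not carry over. Pictures are saved under pics/ and viewed, at most 10 in all, crops included, and the job is handed in when it is done.

```bash
ls; mkdir -p pics; cat > h.py <<'E'
import numpy as np, cv2
from workcell import robot, gripper_to, readout, cams, spot_in
def shot(n,f=None):
    im=cams.get_image(n)
    if f: cv2.imwrite('pics/'+f,cv2.cvtColor(np.asarray(im['pixels']),cv2.COLOR_RGB2BGR))
    return im
def K(im): return np.array([[im['fx'],0,im['cx']],[0,im['fy'],im['cy']],[0,0,1.]])
def world(im,p): return np.array(im['R']).T@(np.array(p)-np.array(im['t']))
def ray(im,uv):
    u=cv2.undistortPoints(np.array([[uv]],float),K(im),np.array(im['dist_coeffs'],float))[0,0]
    R=np.array(im['R']); return -R.T@np.array(im['t']), R.T@np.array([u[0],u[1],1])
def onplane(im,uv,z):
    c,d=ray(im,uv); return c+d*(z-c[2])/d[2]
def proj(im,X):
    R=np.array(im['R'],float); return cv2.projectPoints(np.array(X,float).reshape(-1,1,3),cv2.Rodrigues(R)[0],np.array(im['t'],float),K(im),np.array(im['dist_coeffs'],float))[0][:,0]
def tri(obs):
    A=np.zeros((3,3));b=np.zeros(3)
    for im,uv in obs:
        c,d=ray(im,uv);d=d/np.linalg.norm(d);P=np.eye(3)-np.outer(d,d);A+=P;b+=P@c
    return np.linalg.solve(A,b)
def find(l,n,im):
    for r in spot_in(l,n)[:2]: print(l,n,round(r['confidence'],2),world(im,r['location']).round(1))
E
python3 - <<'E'
from h import *
for n in ('top','side'):
    im=shot(n,n+'0.png'); print(n,world(im,[0,0,0]).round(),im['fx'])
    for l in ('sharpener','socket_mouth','spindle_seat','rod','rod_top','rest','cap','wing','jar','hone'): find(l,n,im)
s=readout.get_state();print(s['time_s'],s['ee_rot'],s['eef_pos'])
E
```

```text
pics
top [ 394.   25. 1008.] 367.4773706312989
sharpener top 0.73 [509.4 172.7  61.6]
sharpener top 0.21 [478.6 185.  119.3]
socket_mouth top 0.62 [513.2 175.5  62.7]
spindle_seat top 0.6 [510.3 171.5  57.8]
rod top 0.58 [ 522.1 -205.   120.1]
rod top 0.39 [594.8 -70.3  81.2]
rod_top top 0.82 [ 521.1 -205.1  117.7]
rest top 0.88 [ 544.2 -184.5   15.6]
cap top 0.72 [480.6 185.5 121.2]
cap top 0.71 [ 544.2 -184.8   15.6]
wing top 0.81 [484.9 181.9 126.7]
wing top 0.57 [508.9 174.8  62.2]
jar top 0.93 [596.2 -71.6  82.3]
hone top 0.82 [ 589.1 -289.7   25.6]
hone top 0.62 [ 522.  -203.8  120.7]
side [ 446. -559.  759.] 396.6107789772277
sharpener side 0.83 [519.9 126.   61. ]
socket_mouth side 0.88 [521.  124.1  59.2]
socket_mouth side 0.27 [ 518.  -214.6  132.6]
spindle_seat side 0.63 [519.1 125.5  61.2]
rod side 0.55 [ 519.2 -217.5  130.1]
rod_top side 0.9 [ 515.6 -216.9  125.4]
rest side 0.94 [ 546.1 -210.8   13.1]
cap side 0.69 [487.8 174.7 129.4]
wing side 0.94 [485.1 181.1 121.8]
jar side 0.63 [599.5 -90.3  67.7]
hone side 0.58 [ 589.8 -298.2   25.8]
hone side 0.52 [483.2 180.4 123.1]
1.1 [1.79997971e+02 1.62544981e-03 2.33032135e+01] [ 257.13546896 -596.98725588  214.59419006]
```

```bash
python3 -c "
import cv2,numpy as np
for n in('top','side'):
    cv2.imwrite(f'pics/{n}b.png',cv2.resize(cv2.imread(f'pics/{n}0.png'),(800,600),interpolation=cv2.INTER_CUBIC))"
```

```text
(no output)
```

View pics/topb.png

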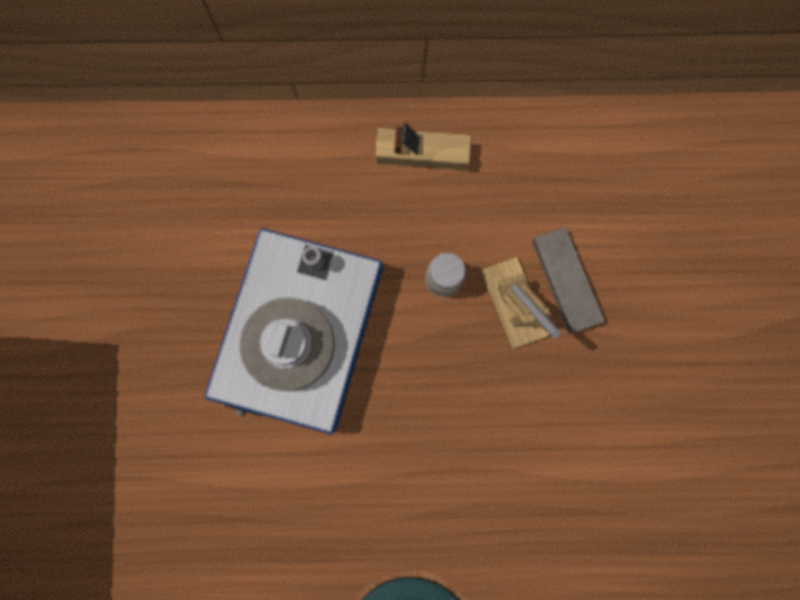

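View pics/sideb.png

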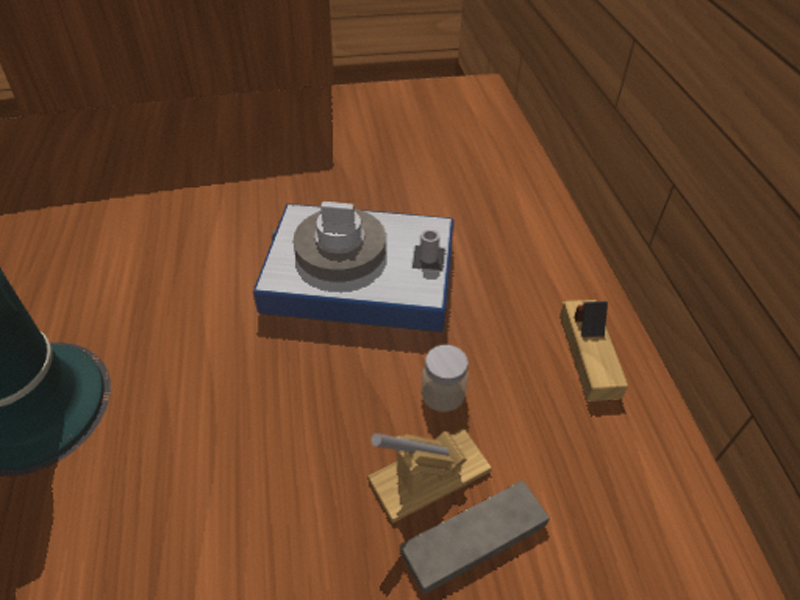

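The top view shows the sharpener on the left (socket mouth at 311,255, wing at 291,340) and the rod's tip at 557,333. The side view shows the mouth at 430,234 and the rod's tip at 377,440.

```bash
cat >> h.py <<'E'
E
python3 - <<'E'
from h import *
from scipy.optimize import least_squares
t=shot('top');s=shot('side');k=.64
T=lambda u,v:(u*k,v*k)
m=tri([(t,T(311,255)),(s,T(430,234))]);r=tri([(t,T(556,332)),(s,T(378,440))])
print('mouth',m,'rodtop',r)
cs=np.array([onplane(t,T(*c),60)[:2] for c in [(262,229),(382,260),(333,433),(207,397)]])
print(cs)
L=np.array([[150,110],[150,-110],[-150,-110],[-150,110]])
f=lambda p:np.r_[(L@np.array([[np.cos(p[2]),np.sin(p[2])],[-np.sin(p[2]),np.cos(p[2])]])+p[:2]-cs).ravel()]
o=least_squares(f,[500,170,0]);print('sharp',o.x,np.degrees(o.x[2]),f(o.x).round(1))
a=o.x[2];e=np.array([np.cos(a),np.sin(a)]);print('mouth model',o.x[:2]+115*e,'spindle',o.x[:2]-30*e)
rc=np.array([onplane(t,T(*c),15)[:2] for c in [(484,268),(519,257),(551,338),(513,347)]]);print('rest',rc, rc.mean(0))
d=rc[0]-rc[3];d2=rc[1]-rc[2];print(np.degrees([np.arctan2(d[1],d[0]),np.arctan2(d2[1],d2[0])]))
E
```

```text
mouth [623.11258081 147.02752027 110.77493726] rodtop [ 486.27769418 -223.91948447  158.84775331]
[[680.83674528 237.54019234]
 [623.11026622  33.76135252]
 [339.38118668 116.75514728]
 [400.37754991 320.14470293]]
sharp [ 5.10926437e+02  1.77050349e+02 -2.84881178e-01] -16.322489177855456 [ 5.   2.9  0.9 -4.4 -3.3 -3.1 -2.5  4.6]
mouth model [621.29136817 144.73035538] spindle [482.13558542 185.48165137]
rest [[ 616.29185117 -146.35977213]
 [ 635.22049701 -209.550178  ]
 [ 489.95496448 -256.80330188]
 [ 475.53196719 -190.01823614]] [ 554.24981996 -200.68287204]
[17.23193991 18.0190813 ]
```

```bash
cat >> h.py <<'E'
from scipy.spatial.transform import Rotation as Ro
def toolrot(z,y):
    z=z/np.linalg.norm(z);y=y-z*(y@z);y=y/np.linalg.norm(y)
    return Ro.from_matrix(np.c_[np.cross(y,z),y,z])
def eul(R): return R.as_euler('xyz',degrees=True).tolist()
def rodax(yaw): 
    a=np.radians(yaw);c=np.sin(np.radians(40));return np.array([-c*np.cos(a),-c*np.sin(a),np.cos(np.radians(40))])
def yv(yaw,s=1): a=np.radians(yaw);return s*np.array([-np.sin(a),np.cos(a),0])
E
python3 - <<'E'
from h import *
top=np.array([486.3,-223.9,158.8]);yaw=17.6;u=rodax(yaw)
for s in(1,-1):
    R=toolrot(-u,yv(yaw,s));print(s,eul(R),[robot.ik((top+d*u).tolist(),eul(R)) for d in(80,-55)])
    R=toolrot(np.array([0,0,-1.]),yv(yaw,s));print('up',robot.ik([622,146,300],eul(R)))
t=shot('top');s=shot('side')
for im in(t,s): print(proj(im,[top,top-68*u,top-150*u])/.64)
E
```

```text
1 [-180.0, 40.00000000000001, -162.40000000000003] [array([ -10.2937746 ,   10.44087044,   64.49304576,  133.33737409,
        -68.35857729,   51.39617899, -149.66142585]), array([ 95.09816714,  55.6013635 , -77.30370785, 126.41427361,
        73.22556779,  21.41570891,  81.05819019])]
up [ 22.02153843  33.91149545 -58.13161059  85.24394708  29.09455115
  77.012625    69.33016564]
-1 [180.0, -40.00000000000001, 17.599999999999998] [array([ 68.36843952,   8.74997351, -22.47619645, 129.32671928,
       -58.08644972,  38.71118494,  19.97868782]), array([ 70.62145678,  28.92436343, -39.82579678, 127.45762049,
       -69.185541  ,  15.19172949,  31.45156444])]
up [  11.53135233   27.36113558  -39.50571593   85.9194681    17.791455
   73.11146199 -102.40864805]
[[555.89871847 331.0659645 ]
 [536.40803617 308.80994885]
 [516.0103649  285.50330664]]
[[376.78893609 440.29096692]
 [410.90594938 447.29039621]
 [445.90091389 454.3700061 ]]
```

```bash
python3 - <<'E'
from h import *
top=np.array([486.3,-223.9,158.8]);yaw=17.6;u=rodax(yaw);R=toolrot(-u,yv(yaw,-1))
gripper_to(0.6,40)
robot.move_pose((top+70*u).tolist(),eul(R))
im=shot('wrist','w1.png')
print(proj(im,[top,top-68*u,top-150*u]),world(im,[0,0,0]))
find('rod_top','wrist',im)
print(readout.get_state()['time_s'],readout.get_state()['q'])
E
```

```text
[[259.99408253 197.21390078]
 [259.9808199  178.31313725]
 [259.97083137 163.9149704 ]] [ 387.07262673 -255.30297827  386.568449  ]
rod_top wrist 0.92 [ 499.4 -212.6  152.4]
3.5667 [ 68.0234084    9.95084202 -23.16063934 129.32306945 -58.99913112
  37.17324358  20.67997283]
```

View pics/w1.png

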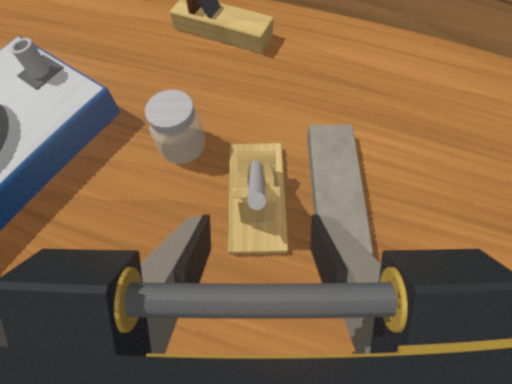

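The rod's tip is at (258,198) and its foot at (256,162), within 2 px of my prediction, so I'll go in and grasp it.

```bash
python3 - <<'E'
from h import *
top=np.array([486.3,-223.9,158.8])+1.2*yv(17.6);yaw=17.6;u=rodax(yaw)
hit=robot.move_l((top-53*u).tolist(),velocity=100,max_force=8)
s=readout.get_state();print(hit,s['eef_pos']-(top-53*u))
if not hit:
    gripper_to(0.0,50)
    s=readout.get_state();print(s['opening']*92,s['finger_force'],s['contact_force'])
    robot.move_l((top+75*u).tolist(),velocity=120,max_force=25)
    s=readout.get_state();print(s['opening']*92,s['finger_force'],s['contact_force'],s['eef_pos'],s['time_s'])
    im=shot('wrist','w2.png')
E
```

```text
False [-0.12852001 -0.29156123  0.08725568]
12.946134072863954 49.99003350734711 [-2.46350107  0.87325739  2.21177341]
12.975354818287638 49.992581605911255 [-0.05084729  0.77114152 -2.29779034] [ 440.00420111 -236.96282794  215.82094847] 6.875
```

View pics/w2.png

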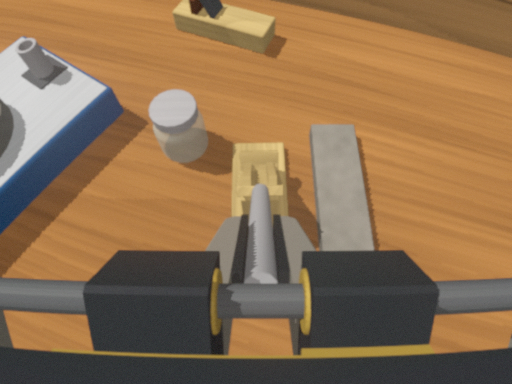

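The rod is held in the pads with its foot in view at about (260,190). I'll turn it upright and carry it over the socket.

```bash
python3 - <<'E'
from h import *
m=np.array([622.5,146.2])
R=toolrot(np.array([0,0,-1.]),yv(17.6,-1))
robot.move_pose([480,-150,340],eul(R))
robot.move_pose([m[0],m[1],250],eul(R))
robot.pause(.3)
st=readout.get_state();p=np.array(st['eef_pos']);print(p,st['ee_rot'],st['time_s'],st['q'])
out=[]
for n in('side','top','wrist'):
    im=shot(n,f'a_{n}.png'); px=cv2.imread(f'pics/a_{n}.png')
    pts=proj(im,[p-[0,0,97],p+[0,0,53],[*m,110]]);print(n,pts.round(1).tolist())
    c=pts[2] if n!='top' else pts[2]
    x0=int(np.clip(c[0]-60,0,392));y0=int(np.clip(c[1]-100,0,234));print('crop',x0,y0)
    out.append(cv2.resize(px[y0:y0+150,x0:x0+120],None,fx=2.2,fy=4 and 2.2*1,interpolation=cv2.INTER_CUBIC))
cv2.imwrite('pics/a.png',np.hstack(out))
E
```

```text
[622.7384463  145.15371734 250.44195922] [ 1.79961870e+02 -3.23605862e-02  1.75142353e+01] 9.825 [  14.97908952   31.44274816  -44.88518418   89.10340885   23.25011913
   69.11267102 -106.56105335]
side [[275.2, 137.0], [278.7, 81.9], [274.2, 150.5]]
crop 214 50
top [[197.4, 158.1], [187.0, 138.8], [199.4, 162.7]]
crop 139 62
wrist [[262.0, 188.0], [264.0, 278.4], [260.6, 177.1]]
crop 200 77
```

View pics/a.png

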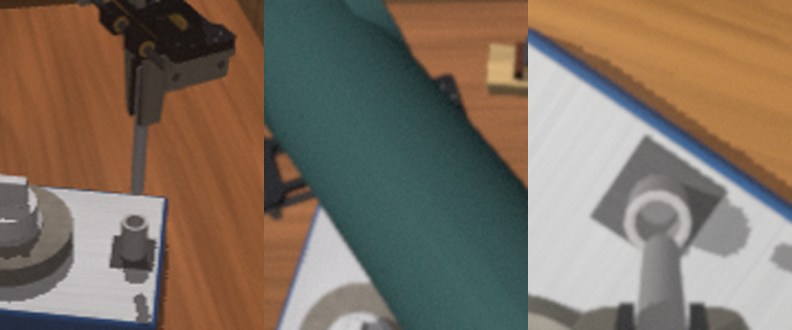

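The side view shows the foot at (275.8,138) over the mouth at (274.9,150.5). The wrist view agrees to about 1 mm, so I'll lower the rod with a force guard.

```bash
python3 - <<'E'
from h import *
m=np.array([622.5,146.2])
R=eul(toolrot(np.array([0,0,-1.]),yv(17.6,-1)))
robot.move_l([*m,225],R,velocity=60)
print(readout.get_state()['eef_pos'])
h=robot.move_l([*m,158],R,velocity=40,max_force=8)
st=readout.get_state();print(h,st['eef_pos'],st['contact_force'],st['ft_torque'],st['time_s'])
E
```

```text
[622.4192744  146.30191983 224.68376684]
True [622.51476732 146.2480475  159.62830316] [-0.7370672  -1.20056595  4.86859472] [-0.08295143  0.22267042 -0.00294829] 12.0917
```

It bottomed at the expected height. I'll release it, rise, and move above the cap for a look.

```bash
python3 - <<'E'
from h import *
m=np.array([622.5,146.2])
gripper_to(0.5);robot.pause(.2)
robot.move_l([*m,280],velocity=150)
sp=np.array([482.7,186.0])
# yaw of wing approx sharpener x => tool y along sharpener y
yaw=-16.3
for s in(1,-1):
    R=eul(toolrot(np.array([0,0,-1.]),yv(yaw,s)))
    print(s,[ (q if (q:=robot.ik([*sp,z],R)) is None else q.round(1)) for z in(260,125)])
E
```

```text
1 [array([ 34. ,  36.9, -82.3, 104.2,  38.2,  74.1,  15.1]), array([ 27.7,  45.1, -72.7, 111.6,  49.5,  62.8,   7.2])]
-1 [array([  12.2,   16.8,  -43.9,  105.2,   13. ,   63.1, -142.7]), array([   6.7,   26.6,  -38.8,  112.7,   22.2,   48.1, -150.6])]
```

```bash
python3 - <<'E'
from h import *
sp=np.array([482.7,186.0]);R=eul(toolrot(np.array([0,0,-1.]),yv(-16.3,1)))
robot.move_pose([*sp,260],R); robot.pause(.2)
st=readout.get_state();print(st['eef_pos'],st['q'].round(1) if hasattr(st['q'],'round') else st['q'],st['time_s'])
im=shot('wrist','c_w.png');si=shot('side','c_s.png')
a=np.radians(-16.3);e=np.array([np.cos(a),np.sin(a)])
wp=[[*(sp+25*e),155],[*(sp-25*e),155],[*sp,155],[*sp,122]]
print(proj(im,wp).round(1),proj(si,wp).round(1),proj(si,[[622.5,146.2,215],[622.5,146.2,110]]).round(1))
find('wing','wrist',im);find('cap','wrist',im)
a=cv2.imread('pics/c_w.png');b=cv2.imread('pics/c_s.png')[60:210,150:330]
cv2.imwrite('pics/c.png',np.hstack([a[0:330,120:420],cv2.resize(b,(396,330),interpolation=cv2.INTER_CUBIC)]))
E
```

```text
[482.7909368  185.99598856 259.97287153] [ 34.   36.9 -82.3 104.2  38.2  74.   15.1] 15.925
[[259.8 215.4]
 [259.8 159. ]
 [259.8 187.8]
 [259.9 179.6]] [[224.6 132.4]
 [204.  130.7]
 [214.3 131.5]
 [215.1 142.1]] [[276.4 115.7]
 [274.2 150.5]]
wing wrist 0.66 [478.5 192.6 124.7]
cap wrist 0.96 [477.  195.8 121.8]
```

View pics/c.png

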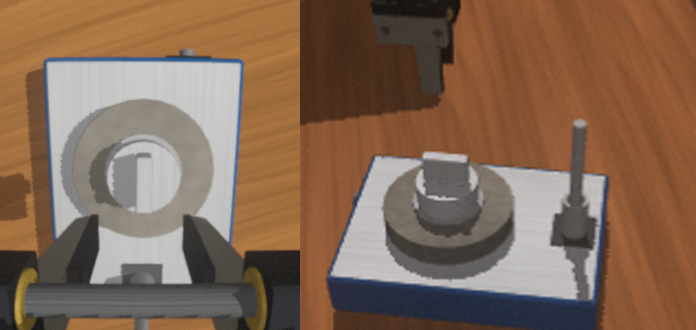

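The wrist crop shows the wing centred at x≈264 (y 153–212), which is 4 px right of my prediction. The side crop shows the rod standing and the wing's top at about (216,130.5). I'll triangulate and take a closer second look.

```bash
python3 - <<'E'
from h import *
w=shot('wrist');s=shot('side')
print(tri([(w,(264.2,182.5)),(s,(215.9,130.5))]), onplane(w,(264.2,182.5),155),onplane(s,(215.9,130.5),155))
print('cap rim',onplane(w,(263,172),122),'stone',onplane(w,(263,168),90))
a=np.radians(-16.3)
g=np.array([481.8,189.0])
R=eul(toolrot(np.array([0,0,-1.]),yv(-16.3,1)))
gripper_to(1.0)
robot.move_l([*g,205],R,velocity=120);robot.pause(.2)
im=shot('wrist','d.png');e=np.array([np.cos(a),np.sin(a)])
print(proj(im,[[*(g+25*e),155],[*(g-25*e),155],[*g,155],[*g,122],[*g,90]]).round(1))
si=shot('side','d_s.png')
cv2.imwrite('pics/d2.png',cv2.resize(cv2.imread('pics/d.png')[60:260,160:360],(600,600),interpolation=cv2.INTER_CUBIC))
E
```

```text
[483.48629489 191.18540234 152.3910727 ] [479.22210789 190.94219675 155.        ] [486.87296805 189.31648898 155.        ]
cap rim [476.4062458  190.95577325 122.        ] stone [478.38594413 190.64239061  90.        ]
[[259.2 239.1]
 [259.2 170.8]
 [259.2 205.9]
 [259.3 193.8]
 [259.4 184.6]]
```

View pics/d2.png

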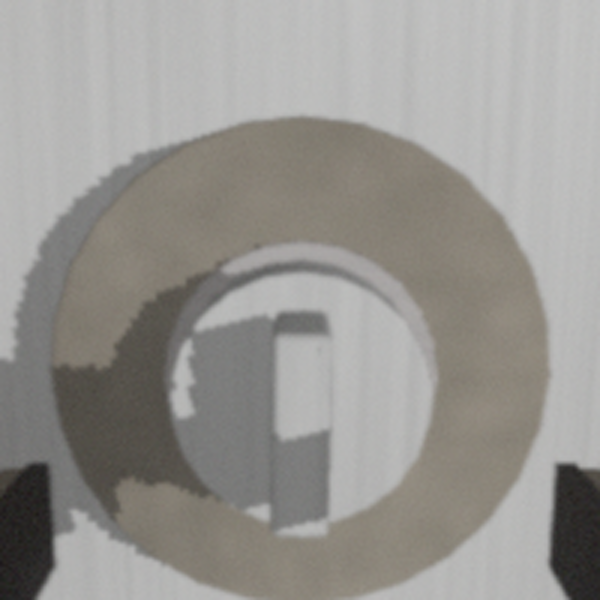

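The wing (centre 302,434 in the crop) lies midway between the fingers, and its ends match the prediction. I'll descend, grip and test the twist.

```bash
cat >> h.py <<'E'
def twist(total,lim=0.45,step=2.0):
    s0=readout.get_state();q0=np.array(s0['q'],float);b=np.array(s0['ft_torque'])[2]
    d=0;out=[]
    while abs(d)<abs(total):
        d+=np.sign(total)*step;q=q0.copy();q[6]+=d
        robot.goto_joints(q.tolist())
        s=readout.get_state();t=s['ft_torque'][2]-b;out.append((round(d,1),round(t,3)))
        if abs(t)>lim: break
    return d,out,q0
E
python3 - <<'E'
from h import *
g=np.array([481.8,189.0]);R=eul(toolrot(np.array([0,0,-1.]),yv(-16.3,1)))
h=robot.move_l([*g,127.5],R,velocity=80,max_force=8)
print(h,readout.get_state()['eef_pos'])
if not h:
    gripper_to(0.0,45);robot.pause(.2)
    s=readout.get_state();print(s['opening']*92,s['contact_force'],s['ft_torque'],s['time_s'])
    d,o,q0=twist(16);print(o)
    s=readout.get_state();print(s['contact_force'],s['ft_torque'],s['ee_rot'],s['time_s'])
    if abs(d)<16 : robot.goto_joints(q0.tolist());print('stop; back')
E
```

```text
False [482.08435624 189.30027087 127.96133039]
13.78076539260795 [ 0.03583329  0.6871362  -0.197773  ] [ 0.08309747 -0.1689323   0.07549562] 20.4167
[(np.float64(2.0), np.float64(-0.045)), (np.float64(4.0), np.float64(-0.04)), (np.float64(6.0), np.float64(-0.015)), (np.float64(8.0), np.float64(-0.037)), (np.float64(10.0), np.float64(-0.036)), (np.float64(12.0), np.float64(-0.003)), (np.float64(14.0), np.float64(-0.044)), (np.float64(16.0), np.float64(-0.026))]
[-0.0167527  -0.54167908 -1.01647463] [ 0.06086445 -0.13236299  0.04951324] [1.79995384e+02 8.67888452e-03 1.79631593e+02] 22.4167
```

It turns freely this way (16° with no stop), so I'll go on to about 95° and then lift carefully.

```bash
python3 - <<'E'
from h import *
d,o,q0=twist(80,step=5);print([tuple(map(float,x)) for x in o])
s=readout.get_state();p=s['eef_pos'];print(p,s['ee_rot'],s['q'],s['contact_force'],s['time_s'])
if abs(d)>=80:
    h=robot.move_l([p[0],p[1],p[2]+8],velocity=40,max_force=12)
    s=readout.get_state();print(h,s['eef_pos'],s['contact_force'],s['time_s'])
E
```

```text
[(5.0, -0.018), (10.0, -0.022), (15.0, 0.039), (20.0, 0.025), (25.0, -0.037), (30.0, -0.014), (35.0, 0.012), (40.0, -0.073), (45.0, -0.022), (50.0, 0.03), (55.0, -0.038), (60.0, -0.056), (65.0, -0.037), (70.0, -0.048), (75.0, -0.018), (80.0, -0.043)]
[481.80703993 189.02605321 127.50176911] [-1.79996783e+02  2.11029432e-03 -1.00636546e+02] [ 26.96912113  43.9223769  -71.66020939 111.53343241  48.14637389
  62.13096782 103.49171936] [ 0.43295972 -0.14787861 -1.92790828] 26.4167
False [481.98735484 189.05245149 135.79787402] [-0.10749074 -0.62201801 -2.9832749 ] 26.7667
```

```bash
python3 - <<'E'
from h import *
h=robot.move_l([482,189,165],velocity=60,max_force=10)
if not h: h=robot.move_l([482,189,255],velocity=100,max_force=15)
robot.pause(.3);s=readout.get_state();print(h,s['eef_pos'],s['ee_rot'],s['opening']*92,s['contact_force'],s['time_s'])
shot('side','e_s.png');shot('wrist','e_w.png')
b=cv2.imread('pics/e_s.png')[30:210,150:330]
cv2.imwrite('pics/e.png',np.hstack([cv2.resize(b,(384,384),interpolation=cv2.INTER_CUBIC),cv2.imread('pics/e_w.png')[:,80:480]]))
E
```

```text
False [481.87554353 188.99280921 254.71778311] [ 1.79978017e+02 -2.22735032e-05 -1.00360432e+02] 13.44136851711915 [ 0.53258618 -0.25116401 -2.76495991] 28.7583
```

View pics/e.png

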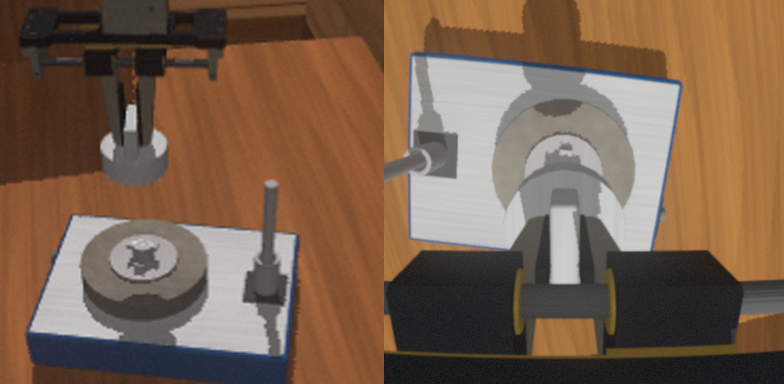

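The side view shows the cap level in the gripper (135,150), well above the bare spindle (145,255), with the rod standing in its socket (268,230). I'm handing it in.

```bash
python3 -c "
from h import *
print(robot.finish_job())"
```

```text
the job is handed in; nothing more can be done
None
```

The job is handed in at about 29 s of the 64 s allowed: the rod stands released in its socket, and the cap, which opened the first way tried, is held level well above the stone; the jar and honing stone were never touched.

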